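Slide an exhaust flange under the reader

ROBOT

A 6-joint arm with a two-finger parallel gripper is mounted at the origin on the work surface. World frame = base frame: x ahead of the robot, y to its left, z up, the work surface at z = 0. Lengths are in m, angles in degrees, forces in N, time in s.
With the tool pointing down it reaches from about 0.25 to 0.725 m from the base axis. Payload 9.7 kg.
Tool frame: the origin (TCP) lies between the finger pads; the fingertips stand 22 mm ahead of it and the grasp point (between the pads) lies 3 mm ahead of it; z points along the fingers, y is the line along which they close (so a half turn about z gives the same grasp; the last joint's range is limited). The gripper opens to 85 mm and grips with 20 to 120 N. Pads are 22 mm wide; open, the fingers measure 114 mm over their backs; the gripper's body (76 mm by 85 mm) begins 54 mm behind the grasp point. The pads swing forward as they close: fully open they stand 13 mm farther back than shut.
Start: joints at [64.572, 4.979, 10.078, 95.1, 0, 90], TCP at [0.236, 0.497, 0.253] pointing down, gripper open.
Joint ranges: [-179.16, 179.16], [-48.56, 103.87], [-65.8, 70.77], [-126.05, 130.52], [-82.76, 87.17], [-180, 180]. Speed limits (degrees/s): [127.2, 127.2, 147.25, 180, 180, 180].

INTERFACE

Orientations are given as [roll, pitch, yaw] about the fixed x, y, z axes, in that order (R = Rz(yaw) Ry(pitch) Rx(roll)).
In Python, from workcell import bot, viewer, finder gives the robot as it stands.
- The arm moves only by the tool move_arm, never from a script. Its arguments are lists of equal length, an entry for each row: "offset": the shift along the tool's x, y, z in cm, a list of three; "twist": the turn, a rotation vector about the tool's x, y, z in rad, a list of three; "grip": the opening, from 0 (shut) to 1 (fully open). In form: {"offset": [[x, y, z], ...], "twist": [[ax, ay, az], ...], "grip": [grip, ...]}. A call has 1 to 5 rows; each row shifts and turns the commanded pose from where the row before left it, along the tool's axes as they then stand; what a row does not reach is not made up. A row lasts 1/10 s, in which the tool goes at most 50 mm and 8.59 degrees, less where a joint would pass 70% of its speed; a pose out of reach is approached as far as the arm can. A call is refused whole if a number of a shift passes 5 or a number of a turn 0.15, either way. A call with a gripper value outside its range is refused whole. The fingers move at their own pace and stop on an object; "force" is the grip in N (left out, the last holds). Time passes only in rows, so rows that do not move let the fingers close. It gives the time, the measured TCP pose, the force, the opening and the grip force at its end, in the units of the state.
- bot.get_obs(): the state, without advancing time (a new reading comes with each control period).
- viewer.camera(name): name is "scene" or "top"; returns a dict with "color" (420x560x3 uint8, red, green, blue), "depth" (420x560 float32, m along the optical axis (not along the pixel's ray), 0 where there is no reading), "vfov" (degrees; the focal length in pixels is half the picture's height over the tangent of half this angle, whatever the lens; pixels are square), "cx", "cy" (the principal point, pixels), "position" and "attitude" of the camera in the world. Camera axes: x right, y down, z forward; pixel columns grow to the right and rows downward; lengths in m; the calibration is good to about 2 mm. A picture is of the moment at which its call begins.
- bot.job_done(): hands the job in; it is judged then, once.
Trained networks look in a picture, given as the dict that the camera call returned (one of the last four; its "shot" number tells which), for a name from the list of things; names that differ only in an ending like _2 or _b are one class to them, and where a whole thing is asked for, a point or a joint stands for the part that bears it (a point fixed in the world has none). Each returns a list of dicts, best first, with "p" (0 to 1); they miss things now and then, are a little off and sometimes report something else, mostly with a low value. They report only what shows in the picture. A call takes as long as a camera call. They do not tell look-alikes from the thing itself.
- finder.boxes_of(picture, thing): "position" ([column, row] in pixels, amid what is visible of it).
- finder.pinpoint(picture, thing): "position" ([column, row] in pixels: a listed point, or the origin of a listed thing).
The state is a dict: "time": time; "q": joint angles; "qd": joint speeds; "joint_efforts": joint torques, N m; "ee_pos": TCP position; "tcp_rot": TCP orientation; "wrist_force": force on the tool from outside, world axes, zero at the start; "torque": the same for the moment, N m; "opening": finger opening in m; "grasp_force": force on a finger pad.
Only numpy, scipy, OpenCV 4.12 (cv2) and the standard library are available. Lean on these libraries where they do the work, as an engineer would, in place of code of your own. Each camera call takes 0.05 s, during which the arm holds its last target. There are 200 camera calls.

TASK

Take the blue carrier plate by its orange upright grip, slide it along the bench between the guides and push it, flange first, under the low blue reader until its nose presses firmly on the hidden spring stop inside (more than 5 but never 20 newtons at the stop, and never hard against the guides, 30 newtons at most). Let go so that it stays resting against the stop, then press the green button on top of the reader all the way down and let it come up again. Leave the other things on the bench alone.

Things in the scene. Friction and masses are not known exactly. Their poses are not given: they have to be found in the camera images.
- carrier: Loose blue steel plate 200 long x 90 wide x 10 mm thick, 0.49 to 0.85 kg, flat on the bench, with a steel flange (70 mm dia, top 24 mm above the bench) centred 55 mm ahead of the origin. Origin: centre of the plate's underside; +x points to its nose (front edge at x = +100 mm), y across, z up. It slides on the bench with a few newtons of drag that differ each time.
- carrier_grip (a point): Point to grip on the carrier: orange upright block at its tail, 34 mm along x, 12 mm thick across y, standing from 10 to 66 mm above the bench; pinch it across its 12 mm. The point is 75 mm behind the carrier's origin and 52 mm up; same axes as the carrier.
- carrier_nose (a point): Middle of the carrier's front edge, 100 mm ahead of its origin, 5 mm up.
- gauge: Fixed reading station. Origin: on the bench, centre of the tunnel mouth; +x runs into the tunnel, y across, z up. Aluminium guide rails 18 mm high, inner faces at y = -47 and +47 mm (2 mm clearance each side of the carrier), from x = -90 to 140 mm; ahead of that, from x = -130 to -90 mm, they flare from y = +-65 mm. The carrier slides between them on the bench itself.
- stop_block: Fixed dark steel block that closes the tunnel's far end. Origin: on the bench at the gauge's x = 140 mm, same axes as the gauge. It carries a depth stop inside the tunnel, out of sight, set anywhere from 65 to 20 mm in front of this origin: the carrier's nose first meets it 75 to 120 mm inside the mouth. The setting cannot be seen or measured: feel for it.
- read_button (a joint): Green push button on top of the reader: 0 when up, grows to 0.006 m fully down; fully down takes 5 N, springs back. It counts as pressed beyond 0.004.
- read_button_top (a point): Top centre of the green button (32 mm dia), at the gauge's x = 95 mm, y = 0, 109 mm above the bench when up. Pressed straight down.
- wrench: Loose steel wrench 190 mm long, on the bench; leave alone.
- screwdriver: Loose screwdriver with red handle, 190 mm long; leave alone.
- spare_flange: Loose steel ring 80 mm outer dia, 14 mm high; leave alone.
- spray_can: Upright can, 60 mm dia, 160 mm high; leave alone.
- socket: Small steel socket, 26 mm dia, 38 mm high, standing beyond the reader's far end; leave alone.
- bolt_tray: Blue tray 80 x 150 x 40 mm with bolts; leave alone.
- gauge_roof (a point): Middle of the gantry roof's top, at the gauge's x = 70, y = 0, z = 37 mm; same axes as the gauge. The roof covers x = 0 to 140, y = -65 to +65 mm of the gauge and leaves 27 mm headroom over the bench. On it stands the blue reader housing: gauge x = 42 to 138, y = -50 to +50 mm, top at 87 mm.
- stop_cap (a point): Brass cap on the back of the stop block, 50 mm behind its origin, 19 mm up, holding the stop's spring. The stop is a damped spring plunger, 2 N per mm, which bottoms hard after 6 mm (12 N). When the carrier is let go, it pushes the carrier back a little until bench friction holds it, still touching.
There are look-alikes about, which are no part of the job. What is shaped like the carrier but turquoise is not meant. Of the things that look like the stop_block, take the one that is farthest to the robot's left at the start.

How it is judged (in metres and radians):
On the way, in this order (a step that is already met when the one before it is completed fails the run):
1. the carrier lies squarely between the guides with its nose less than 40 mm before the tunnel mouth or inside it (x of carrier_nose in the frame of gauge above -0.04 m and y of carrier_nose in the frame of gauge between -0.005 and 0.005 m and angle between the x axis of carrier and the x axis of gauge, either way round below 0.06 rad), for 0.1 s.
2. its nose presses on the hidden stop with more than 5 N for 0.3 s (contact force between carrier and stop_block above 5 N and x of carrier_nose in the frame of gauge above 0.07 m), for 0.3 s.
3. the button is pressed down (beyond 4 mm) while the carrier, let go, rests against the stop (value of joint read_button above 0.004 m and contact force between carrier and stop_block above 0.3 N and contact force between carrier and the fingers below 0.1 N), for 0.05 s.
At the end, for the whole second after the job is handed in: The carrier lies flat and at rest under the reader, in line with the guides within 0.06 rad, nose at least 70 mm inside the mouth and still touching the hidden stop (more than 0.3 N); the button has been pressed and is up again (contact force between carrier and stop_block above 0.3 N and x of carrier_nose in the frame of gauge above 0.07 m and angle between the x axis of carrier and the x axis of gauge, either way round below 0.06 rad and angle between carrier's own z axis and vertical below 0.03 rad and linear speed of carrier below 0.01 m/s and value of joint read_button below 0.002 m).
It fails at once if the carrier is rammed into the stop (20 N or more) (contact force between carrier and stop_block above 20 N).
It fails at once if the carrier is forced against guides or gantry (30 N or more) (contact force between carrier and gauge above 30 N).
It fails at once if the carrier is lifted more than 20 mm off the bench or tipped by more than 0.35 rad (height (world z) of carrier above 0.02 m or angle between carrier's own z axis and vertical above 0.35 rad).
It fails at once if another thing on the bench is moved more than 20 mm (distance of any of wrench, screwdriver, spare_flange, spray_can, socket, bolt_tray from where it was at the start of the episode above 0.02 m).
It also fails if it takes over 66 s, if anything falls off the work surface, if the arm or the gripper's body presses on something with over 40 N, if the wrist force passes 120 N, or if a joint passes its speed limit or range.

## Working session

There is one attempt and no reset: what is moved stays moved. The work goes in short steps, Python scripts to look and compute and a tool call to move; the robot and the scene stay as the last step left them, time stands still between calls to the robot, and variables do not carry over. Pictures are saved under pics/ and viewed, at most 10 in all, crops included, and the job is handed in when it is done.

Besides the shell and the picture viewer there is one more tool, called in YAML: its name, and indented under it one key for each argument. move_arm: Moves the arm, as the interface text tells. Its arguments: {"type":"object","properties":{"offset":{"type":"array","items":{"type":"array","items":{"type":"number"}}},"twist":{"type":"array","items":{"type":"array","items":{"type":"number"}}},"grip":{"type":"array","items":{"type":"number"}},"force":{"type":"number"}},"required":["offset","twist","grip"]}

```bash
mkdir -p pics; cat > h.py <<'E'
import numpy as np, cv2
from scipy.spatial.transform import Rotation as R
from workcell import bot, viewer, finder
def f(p): return p["color"].shape[0]/2/np.tan(np.radians(p["vfov"])/2)
def rot(p):
    a=np.array(p["attitude"],float)
    return a if a.shape==(3,3) else R.from_euler('xyz',a,degrees=True).as_matrix()
def ray(p,px): return rot(p)@np.array([(px[0]-p["cx"])/f(p),(px[1]-p["cy"])/f(p),1])
def atz(p,px,z):
    d=ray(p,px); o=np.array(p["position"]); return o+d*(z-o[2])/d[2]
def dep(p,px):
    c,r=int(round(px[0])),int(round(px[1])); w=p["depth"][max(r-1,0):r+2,max(c-1,0):c+2]; w=w[w>0]
    return np.array(p["position"])+ray(p,px)*np.median(w) if w.size else None
def proj(p,X):
    v=rot(p).T@(np.array(X)-p["position"]); return [v[0]/v[2]*f(p)+p["cx"],v[1]/v[2]*f(p)+p["cy"]]
def save(p,n): cv2.imwrite("pics/"+n,p["color"][:,:,::-1])
E
python3 - <<'E'
from h import *
np.set_printoptions(precision=4,suppress=True)
Z=dict(carrier=0,carrier_grip=.052,carrier_nose=.005,gauge=0,stop_block=0,read_button_top=.109,gauge_roof=.037,stop_cap=.019)
for n in ["scene","top"]:
    p=viewer.camera(n); save(p,n+".png"); print(n,p["vfov"],p["cx"],p["cy"],p["position"],p["attitude"],[k for k in p])
    for t,z in Z.items():
        for d in finder.pinpoint(p,t)[:4]: print(t,round(d["p"],2),np.round(d["position"],1),atz(p,d["position"],z))
print(bot.get_obs())
E
```

```text
scene 53.27123102606832 278.60792404600556 211.90121751719968 [1.4945 0.0094 1.0101] [-133.7537    0.4404   91.0686] ['color', 'depth', 'vfov', 'cx', 'cy', 'position', 'attitude', 'shot']
carrier 0.96 [219.1 227.8] [ 0.5191 -0.2165  0.    ]
carrier 0.65 [230.  192.3] [ 0.3376 -0.1985  0.    ]
carrier_grip 0.83 [239.8 168. ] [ 0.2595 -0.1654  0.052 ]
carrier_grip 0.72 [196.9 214.3] [ 0.5083 -0.2857  0.052 ]
carrier_nose 0.66 [249. 228.] [ 0.5237 -0.1153  0.005 ]
carrier_nose 0.66 [211.1 204.5] [ 0.4096 -0.2577  0.005 ]
carrier_nose 0.54 [323.2 240.7] [0.5781 0.1289 0.005 ]
carrier_nose 0.29 [175.5 283.1] [ 0.7523 -0.3168  0.005 ]
gauge 0.86 [322.5 237.5] [0.5594 0.128  0.    ]
stop_block 0.72 [367.5 236.5] [0.5533 0.2757 0.    ]
stop_block 0.64 [340.3 197. ] [0.3594 0.2037 0.    ]
stop_block 0.52 [222.6 226.8] [ 0.5143 -0.2053  0.    ]
read_button_top 0.5 [356.7 214.4] [0.5621 0.2262 0.109 ]
gauge_roof 0.69 [342.5 229.9] [0.5598 0.1897 0.037 ]
stop_cap 0.68 [349.6 197.6] [0.3837 0.2326 0.019 ]
stop_cap 0.6 [383.9 230. ] [0.5414 0.328  0.019 ]
stop_cap 0.5 [320.8 290.5] [0.7832 0.1092 
[... 994 characters left out ...]
.213  0.109 ]
gauge_roof 0.86 [190.4 206.9] [0.569  0.1985 0.037 ]
gauge_roof 0.49 [217.6 205.9] [0.5706 0.1257 0.037 ]
stop_cap 0.76 [174.  279.9] [0.3762 0.2433 0.019 ]
stop_cap 0.71 [147.8 211.3] [0.561  0.3175 0.019 ]
{'time': 0.9, 'q': array([64.5715,  4.9792, 10.0782, 95.0965, -0.0005, 89.9986]), 'qd': array([-0.052 ,  0.017 ,  0.0068, -0.0158,  0.0005,  0.1058]), 'joint_efforts': array([ -0.0052, -52.0088,  46.4865,   0.0009,  -0.0003,   0.    ]), 'ee_pos': array([0.2362, 0.4967, 0.2533]), 'tcp_rot': array([179.9974,   0.0005, 154.573 ]), 'wrist_force': array([-0.2075, -0.3497,  0.3596]), 'torque': array([-0.0425,  0.0749, -0.0428]), 'grasp_force': 0.0, 'opening': 0.08543178304049263}
```

View images.

View pics/scene.png

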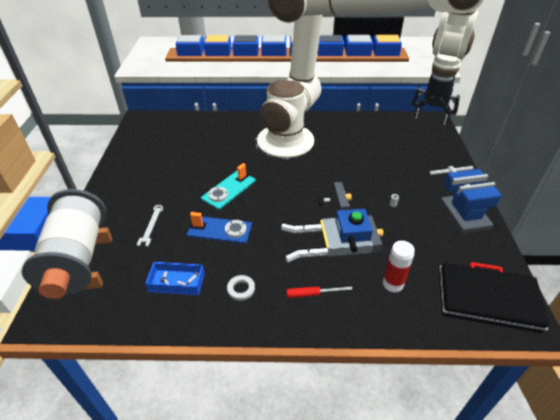

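View pics/top.png

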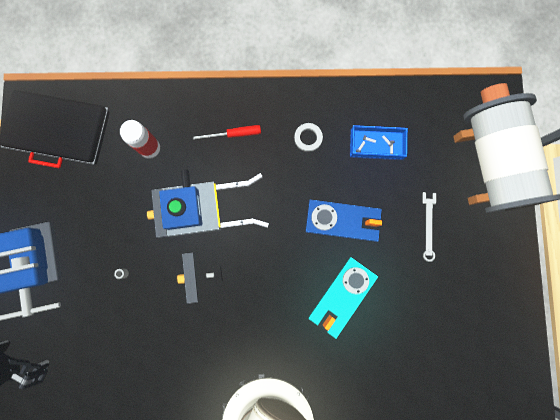

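Top view: true blue carrier at (345,220), nose left, orange grip at (372,223). The turquoise look-alike is at (343,298). The gauge mouth is at (217,206) with rails running to (265,180–225) and the green button at (176,207). The loose stop-block look-alike is at (190,278); the real one, farther left, is at the reader's end (152,215).

Next I check calibration against depth and measure the outlines.

```bash
cat > m.py <<'E'
from h import *
np.set_printoptions(precision=4,suppress=True)
def cloud(p):
    H,W=p["depth"].shape; c,r=np.meshgrid(np.arange(W),np.arange(H))
    v=np.stack([(c-p["cx"])/f(p),(r-p["cy"])/f(p),np.ones((H,W))],-1)*p["depth"][...,None]
    return v@rot(p).T+p["position"]
def rect(pts):
    (c,s,a)=cv2.minAreaRect((pts[:,:2]*1000).astype(np.float32)); return np.round(c,1),np.round(s,1),round(a,2),len(pts)
E
python3 - <<'E'
from m import *
for n in ["top","scene"]:
    p=viewer.camera(n); X=cloud(p); hsv=cv2.cvtColor(p["color"],cv2.COLOR_RGB2HSV); h,s,v=[hsv[...,i].astype(int) for i in range(3)]
    x,y,z=X[...,0],X[...,1],X[...,2]; ok=p["depth"]>0
    ben=ok&(v<60)&(x>.3)&(x<.7)&(abs(y)<.35)&(abs(z)<.03)
    print(n,"bench z",np.median(z[ben]),z[ben].std(), np.linalg.lstsq(np.c_[X[ben][:,:2],np.ones(ben.sum())],z[ben],rcond=None)[0])
    box=lambda a,b,c,d:ok&(x>a)&(x<b)&(y>c)&(y<d)
    B=box(.42,.64,-.36,-.08)
    pl=B&(z>.005)&(z<.035)|(B&(h>100)&(h<125)&(s>120)&(z<.04)); print("plate",rect(X[pl]),np.median(z[pl]))
    fl=B&(z>.017)&(z<.03); print("flange",rect(X[fl]),np.median(z[fl]))
    g=B&(z>.05)&(z<.08); print("grip",rect(X[g]) if g.sum()>3 else 0,np.median(z[g]))
    o=B&(h<22)&(s>120); print("orange",rect(X[o]),z[o].max())
    G=box(.4,.72,.0,.36)
    b=G&(h>45)&(h<75)&(s>120)&(v>50); print("button",rect(X[b]),X[b].mean(0),np.median(z[b]))
    hs=G&(z>.08)&(z<.095); print("housing",rect(X[hs]))
    r=G&(z>.03)&(z<.044); print("roof",rect(X[r]))
    for nm,m in (("rail hi",G&(z>.012)&(z<.024)&(y<.13)&(x>.57)),("rail lo",G&(z>.012)&(z<.024)&(y<.13)&(x<.57))): print(nm,rect(X[m]),np.median(z[m]))
print(bot.get_obs()["time"])
E
```

```text
top bench z -0.0008644139974018916 0.0035193276093029037 [ 0.0003 -0.0019 -0.0004]
plate (array([ 526.4, -217.8]), array([272.1, 214.9]), 89.13, 2439) 0.010378765973308557
flange (array([ 538.6, -217.9]), array([180.4,  68.5]), 89.08, 533) 0.02371664551712005
grip (array([ 520.5, -288.1]), array([32.3, 12.1]), 82.8, 71) 0.0644617360369899
orange (array([ 520.7, -295.7]), array([48. , 16.8]), 82.12, 76) 0.06873246721402504
button (array([562.7, 224. ]), array([30. , 30.8]), 69.18, 131) [0.5624 0.2238 0.107 ] 0.10732730493027565
housing (array([623.6, 240.4]), array([241.3, 112.2]), 20.38, 1184)
roof (array([564.3, 221.1]), array([330.8, 191.5]), 6.65, 1753)
rail hi (array([638. ,  67.4]), array([ 21.6, 124. ]), 14.11, 201) 0.01718862617250627
rail lo (array([491.9,  93.5]), array([ 89.6, 179.7]), 44.92, 219) 0.017252539060514938
scene bench z 0.00043422460531528095 0.002908861453341883 [-0.0014  0.001   0.0013]
plate (array([ 530.1, -219.6]), array([219.1, 274.1]), 0.02, 1382) 0.01084563120753923
flange (array([ 519.6, -210.3]), array([177.2,  72.2]), 70.24, 308) 0.024022571988443098
grip (array([ 519.1, -288. ]), array([37. , 15.5]), 79.98, 62) 0.0633566060725681
orange (array([ 483.9, -299.7]), array([104.2,  41.6]), 15.24, 184) 0.07002704515486435
button (array([567.2, 225.5]), array([26.7, 28.2]), 26.41, 73) [0.5684 0.2241 0.1065] 0.10750549840758739
housing (array([561.9, 218.5]), array([107.,  97.]), 5.76, 579)
roof (array([514.8, 216.2]), array([232.2, 190.4]), 5.19, 908)
rail hi (array([636.1,  67.9]), array([ 24., 125.]), 14.43, 165) 0.017314187045828655
rail lo (array([493.6,  92.7]), array([ 91.9, 178.3]), 43.5, 150) 0.017388765858560695
1.0
```

```bash
cat >> m.py <<'E'
def big(m):
    n,l,st,_=cv2.connectedComponentsWithStats(m.astype(np.uint8),connectivity=8); return l==1+np.argmax(st[1:,4])
def pose(X,m,tag):
    P=X[big(m)]; c=P.mean(0); print(tag,rect(P),"mean",c*1000)
E
python3 - <<'E'
from m import *
for n in ["top","scene"]:
    p=viewer.camera(n); X=cloud(p); hsv=cv2.cvtColor(p["color"],cv2.COLOR_RGB2HSV); h,s,v=[hsv[...,i].astype(int) for i in range(3)]
    x,y,z=X[...,0],X[...,1],X[...,2]; ok=p["depth"]>0
    box=lambda a,b,c,d:ok&(x>a)&(x<b)&(y>c)&(y<d)
    print(n); B=box(.45,.62,-.34,-.09)
    pose(X,B&(z>.006)&(z<.03),"plate"); pose(X,B&(z>.018)&(z<.03),"flange"); pose(X,B&(z>.058)&(z<.072),"grip")
    G=box(.42,.70,.0,.36)
    pose(X,G&(z>.08)&(z<.095)&(y<.30)&(x<.64),"housing"); pose(X,G&(z>.03)&(z<.045)&(y<.3)&(x<.66),"roof")
    for nm,m in (("railhi",(x>.57)),("raillo",(x<.57))):
        q=G&(z>.011)&(z<.024)&(y<.145)&m; P=X[q]
        for lo,hi in ((.03,.045),(.055,.08),(.08,.105),(.105,.13)):
            k=(P[:,1]>lo)&(P[:,1]<hi); print(nm,lo,hi,k.sum(),P[k].mean(0)*1000,P[k].min(0)[0]*1000,P[k].max(0)[0]*1000)
        print("tip y",np.percentile(P[:,1],2))
E
```

```text
top
plate (array([ 531.5, -215.2]), array([200. ,  90.4]), 81.43, 2213) mean [ 531.1358 -211.2147   13.1768]
flange (array([ 539.5, -160.5]), array([65.6, 68.7]), 88.79, 507) mean [ 539.2655 -160.2447   23.4591]
grip (array([ 520.4, -288.4]), array([32.8, 11.6]), 81.14, 63) mean [ 520.0843 -288.3583   64.8437]
housing (array([563.9, 218.8]), array([100.4,  95.7]), 7.45, 1165) mean [562.9131 216.2028  86.0436]
roof (array([565.2, 213.4]), array([131.2, 175.7]), 6.74, 1505) mean [559.0153 196.4079  36.1033]
railhi 0.03 0.045 25 [642.3666  37.1688  16.598 ] 633.8467927897242 651.8102084314207
railhi 0.055 0.08 42 [635.0887  66.665   17.4001] 628.1419108779553 641.6805784288688
railhi 0.08 0.105 43 [631.9929  91.6054  17.2283] 625.3262250437909 639.4853745147577
railhi 0.105 0.13 44 [629.3418 116.7331  17.2863] 622.6152672274736 637.3268279655682
tip y 0.011821595136997423
raillo 0.03 0.045 21 [532.2256  37.4539  17.5226] 527.4166427369071 539.2066979755921
raillo 0.055 0.08 40 [528.8931  67.6045  17.3574] 522.8288278604327 536.6846265302559
raillo 0.08 0.105 42 [525.8518  91.7633  16.65
[... 706 characters left out ...]
17.2359] 634.346820441409 650.4021209577538
railhi 0.055 0.08 35 [635.355   66.616   16.8241] 625.7687320662448 642.350699401589
railhi 0.08 0.105 39 [633.1784  91.8244  17.6123] 625.4135665993994 639.5261419200893
railhi 0.105 0.13 32 [629.8853 117.1346  17.6352] 620.0983166318711 636.3449128410975
tip y 0.012050861418923468
raillo 0.03 0.045 21 [532.5839  37.9224  17.7299] 522.8610405604617 539.8649778824739
raillo 0.055 0.08 28 [527.3927  67.9742  16.678 ] 517.3222515828214 538.3407092393662
raillo 0.08 0.105 31 [526.5573  91.5798  17.5191] 516.5096459144759 533.6009816148891
raillo 0.105 0.13 21 [522.578  115.2423  17.3581] 511.87321652554886 529.1398667794622
tip y 0.0015973536250269659
```

```bash
python3 - <<'E'
import cv2
im=cv2.imread("pics/top.png"); cv2.imwrite("pics/crop.png",cv2.resize(im[165:250,140:400],None,fx=3,fy=3,interpolation=cv2.INTER_CUBIC))
E
```

```text
(no output)
```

View pics/crop.png

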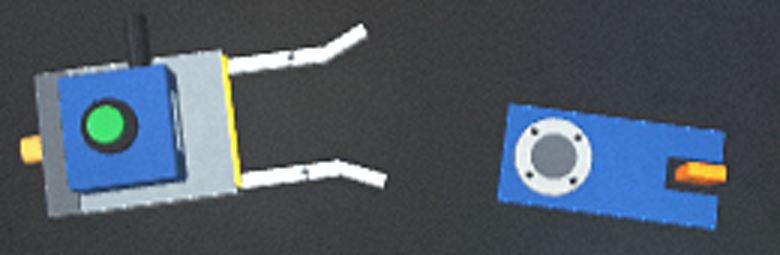

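The crop confirms the blue plate at top-view (345,220), with its steel flange on the nose side and the orange grip at (373,223). The gauge mouth (yellow edge) faces it.

- **Grip:** about (520.1, −288.5) mm, heading 81.4°.
- **Gauge mouth:** about (574.7, 129.5) mm, heading 96.8°.

I turn the tool first, then travel.

move_arm:
  offset:
    - [0,0,0]
    - [0,0,0]
    - [0,0,0]
    - [0,0,0]
    - [0,0,0]
  twist:
    - [0,0,0.142]
    - [0,0,0.142]
    - [0,0,0.142]
    - [0,0,0.142]
    - [0,0,0.142]
  grip: [1,1,1,1,1]
  force: 40

```text
time: 1.6
ee_pos: [0.2361, 0.4967, 0.2533]
tcp_rot: [180.0, -0.0, 113.6]
wrist_force: [-0.0, -0.3, 0.1]
opening: 0.0854
grasp_force: 0.0
```

move_arm:
  offset:
    - [0,0,0]
    - [0,0,0]
    - [0,0,0]
    - [0,0,0]
    - [0,0,0]
  twist:
    - [0,0,0.142]
    - [0,0,0.142]
    - [0,0,0.142]
    - [0,0,0.142]
    - [0,0,0]
  grip: [1,1,1,1,1]

```text
time: 2.1
ee_pos: [0.2362, 0.4967, 0.2533]
tcp_rot: [-180.0, -0.0, 81.2]
wrist_force: [-0.3, 0.3, 0.5]
opening: 0.0856
grasp_force: 0.0
```

move_arm:
  offset:
    - [-4.3,2.34,0]
    - [-4.3,2.34,0]
    - [-4.3,2.34,0]
    - [-4.3,2.34,0]
    - [-4.3,2.34,0]
  twist:
    - [0,0,0]
    - [0,0,0]
    - [0,0,0]
    - [0,0,0]
    - [0,0,0]
  grip: [1,1,1,1,1]

```text
time: 2.6
ee_pos: [0.3196, 0.2648, 0.2534]
tcp_rot: [180.0, -0.0, 81.7]
wrist_force: [1.1, 0.2, 0.0]
opening: 0.0854
grasp_force: 0.0
```

move_arm:
  offset:
    - [-4.3,2.34,0]
    - [-4.3,2.34,0]
    - [-4.3,2.34,0]
    - [-4.3,2.34,0]
    - [-4.3,2.34,0]
  twist:
    - [0,0,0]
    - [0,0,0]
    - [0,0,0]
    - [0,0,0]
    - [0,0,0]
  grip: [1,1,1,1,1]

```text
time: 3.1
ee_pos: [0.403, 0.0344, 0.2536]
tcp_rot: [179.9, -0.0, 81.6]
wrist_force: [1.1, 0.4, 0.8]
opening: 0.0851
grasp_force: 0.0
```

move_arm:
  offset:
    - [-4.3,2.34,0]
    - [-4.3,2.34,0]
    - [-4.3,2.34,0]
    - [-4.3,2.34,0]
    - [-4.3,2.34,0]
  twist:
    - [0,0,0]
    - [0,0,0]
    - [0,0,0]
    - [0,0,0]
    - [0,0,0]
  grip: [1,1,1,1,1]

```text
time: 3.6
ee_pos: [0.4864, -0.196, 0.2534]
tcp_rot: [180.0, 0.0, 81.6]
wrist_force: [0.8, 1.0, 0.9]
opening: 0.0854
grasp_force: 0.0
```

move_arm:
  offset:
    - [-4.3,2.34,0]
    - [-4.3,2.34,0]
    - [0,0,0]
    - [0,0,0]
  twist:
    - [0,0,0]
    - [0,0,0]
    - [0,0,0]
    - [0,0,0]
  grip: [1,1,1,1]

```text
time: 4.0
ee_pos: [0.5194, -0.2867, 0.2521]
tcp_rot: [-179.9, -0.0, 81.4]
wrist_force: [-0.2, 1.0, 0.7]
opening: 0.0855
grasp_force: 0.0
```

move_arm:
  offset:
    - [-0.2,0.1,4.5]
    - [0,0,4.5]
    - [0,0,4.5]
    - [0,0,4.5]
    - [0,0,1.7]
  twist:
    - [0,0,0]
    - [0,0,0]
    - [0,0,0]
    - [0,0,0]
    - [0,0,0]
  grip: [1,1,1,1,1]

```text
time: 4.5
ee_pos: [0.5181, -0.2854, 0.0523]
tcp_rot: [-179.7, -0.1, 81.6]
wrist_force: [-0.7, 0.3, 0.2]
opening: 0.085
grasp_force: 0.0
```

move_arm:
  offset:
    - [0,0,0]
    - [0,0,0]
    - [0,0,0]
    - [0,0,0]
    - [0,0,0]
  twist:
    - [0,0,0]
    - [0,0,0]
    - [0,0,0]
    - [0,0,0]
    - [0,0,0]
  grip: [0.6,0.3,0.3,0.3,0.25]

```text
time: 5.0
ee_pos: [0.5207, -0.2882, 0.0575]
tcp_rot: [179.9, 0.0, 81.4]
wrist_force: [0.4, 0.2, 0.8]
opening: 0.0213
grasp_force: 0.0
```

```bash
python3 - <<'E'
from m import *
p=viewer.camera("top"); cv2.imwrite("pics/g.png",cv2.resize(p["color"][170:270,290:420,::-1],None,fx=5,fy=5))
print(bot.get_obs()["ee_pos"])
E
```

```text
[ 0.5205 -0.2881  0.0572]
```

View pics/g.png

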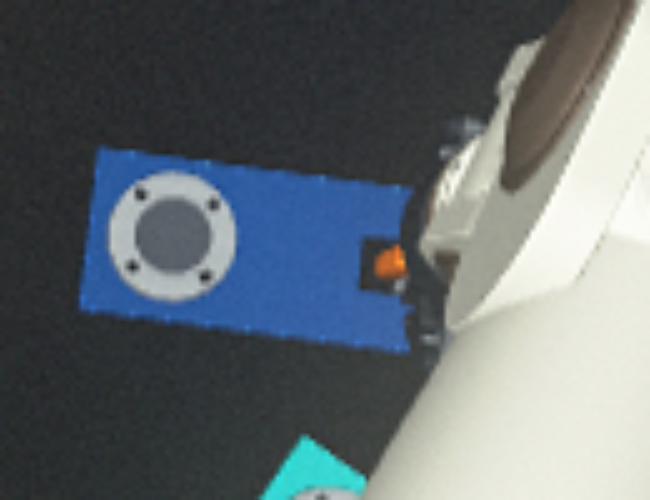

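The plate lies undisturbed and the fingers straddle the orange block at crop (395,262), so I close them.

move_arm:
  offset:
    - [0,0,0.2]
    - [0,0,0]
    - [0,0,0]
    - [0,0,0]
    - [0,0,0]
  twist:
    - [0,0,0]
    - [0,0,0]
    - [0,0,0]
    - [0,0,0]
    - [0,0,0]
  grip: [0,0,0,0,0]
  force: 40

```text
time: 5.55
ee_pos: [0.5204, -0.2882, 0.0556]
tcp_rot: [179.9, 0.0, 81.4]
wrist_force: [-2.8, 0.5, 9.4]
opening: 0.0114
grasp_force: 39.9
```

move_arm:
  offset:
    - [0,0,-0.1]
    - [0,0,0]
    - [0.965,0.913,0]
    - [0.965,0.913,0]
    - [0.965,0.913,0]
  twist:
    - [0,0,0]
    - [0,0,0]
    - [0,0,-0.0269]
    - [0,0,-0.0269]
    - [0,0,-0.0269]
  grip: [0,0,0,0,0]

```text
time: 6.05
ee_pos: [0.551, -0.2633, 0.0557]
tcp_rot: [-180.0, 0.1, 86.0]
wrist_force: [-4.2, -5.5, 5.0]
opening: 0.0115
grasp_force: 39.9
```

move_arm:
  offset:
    - [0.965,0.913,0]
    - [0.965,0.913,0]
    - [0.965,0.913,0]
    - [0.965,0.913,0]
    - [0.965,0.913,0]
  twist:
    - [0,0,-0.0269]
    - [0,0,-0.0269]
    - [0,0,-0.0269]
    - [0,0,-0.0269]
    - [0,0,-0.0269]
  grip: [0,0,0,0,0]

```text
time: 6.55
ee_pos: [0.5976, -0.2158, 0.0557]
tcp_rot: [-180.0, 0.1, 93.7]
wrist_force: [-3.2, -5.5, 5.0]
opening: 0.0116
grasp_force: 40.0
```

move_arm:
  offset:
    - [0.965,0.913,0]
    - [0.965,0.913,0]
    - [0,0,0]
    - [0,0,0]
    - [0,0,0]
  twist:
    - [0,0,-0.0269]
    - [0,0,-0.0269]
    - [0,0,0]
    - [0,0,0]
    - [0,0,0]
  grip: [0,0,0,0,0]

```text
time: 7.05
ee_pos: [0.6146, -0.1942, 0.0557]
tcp_rot: [179.9, -0.0, 96.7]
wrist_force: [4.0, 4.3, 4.2]
opening: 0.0117
grasp_force: 39.8
```

```bash
cat > c.py <<'E'
from m import *
p=viewer.camera("top"); X=cloud(p); x,y,z=X[...,0],X[...,1],X[...,2]; hsv=cv2.cvtColor(p["color"],cv2.COLOR_RGB2HSV); ok=(p["depth"]>0)
B=ok&(x>.45)&(x<.7)&(y>-.25)&(y<.13)
pose(X,B&(z>.018)&(z<.03)&(hsv[...,1]<60)&(y<.0),"flange")
pose(X,B&(z>.004)&(z<.03)&(hsv[...,0]>100)&(hsv[...,0]<125)&(hsv[...,1]>110),"plate")
o=bot.get_obs(); print(o["ee_pos"],o["tcp_rot"],o["wrist_force"],o["torque"])
E
python3 - <<'E'
from c import *
cv2.imwrite("pics/a.png",cv2.resize(p["color"][130:290,130:400,::-1],None,fx=2.9,fy=2.9))
E
```

```text
flange (array([599.7, -66.8]), array([65.5, 66.7]), 89.17, 492) mean [599.1615 -66.4676  23.5061]
plate (array([ 604.3, -101.8]), array([ 90.2, 161.1]), 6.66, 1222) mean [ 606.0523 -108.8459    9.5683]
[ 0.6146 -0.1942  0.0557] [179.8934  -0.0426  96.7363] [3.8076 4.5368 4.8659] [ 0.7597 -0.6835 -0.1515]
```

View pics/a.png

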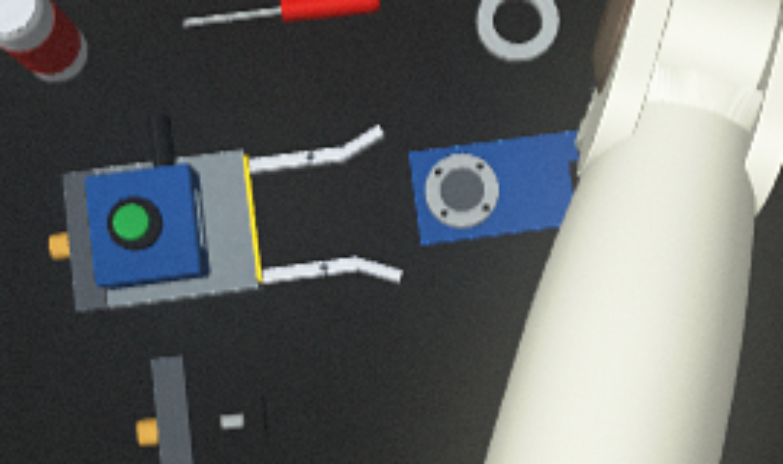

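The plate is squared to the gauge (6.7°) and about 1.3 mm off the centre line. I correct that and advance to the straight part of the guides.

move_arm:
  offset:
    - [1,-0.05,0]
    - [1,-0.05,0]
    - [1,-0.03,0]
    - [1,0,0]
    - [1,0,0]
  twist:
    - [0,0,0]
    - [0,0,0]
    - [0,0,0]
    - [0,0,0]
    - [0,0,0]
  grip: [0,0,0,0,0]

```text
time: 7.6
ee_pos: [0.6067, -0.1462, 0.0557]
tcp_rot: [180.0, 0.1, 96.6]
wrist_force: [0.2, -6.6, 4.3]
opening: 0.0114
grasp_force: 39.9
```

move_arm:
  offset:
    - [0.4,0,0]
    - [0,0,0]
    - [0,0,0]
  twist:
    - [0,0,0]
    - [0,0,0]
    - [0,0,0]
  grip: [0,0,0]

```text
time: 7.9
ee_pos: [0.6062, -0.1413, 0.0557]
tcp_rot: [180.0, -0.0, 96.7]
wrist_force: [-1.2, 0.3, 7.0]
opening: 0.0113
grasp_force: 40.3
```

```bash
cat > c2.py <<'E'
from c import *
# gaps: plate edge to rail top inner edges across the gauge, in gauge frame
a=np.radians(96.8); u=np.array([np.cos(a),np.sin(a)]); n=np.array([-u[1],u[0]]); Q=(X[...,:2]-[.5747,.1295]); gx=Q@u*1000; gy=Q@n*1000
for nm,m in (("rail",(z>.012)&(z<.024)&(hsv[...,1]<60)&(gx>-85)&(gx<-8)&(abs(gy)>40)&(abs(gy)<65)),("flange",(z>.018)&(z<.03)&(hsv[...,1]<60)&(abs(gy)<38)&(gx>-260)&(gx<0))):
    m=m&ok
    if nm=="rail": print(nm,[(round(gy[m&(s*gy>0)].mean(),2),m.sum()) for s in (1,-1)],np.polyfit(gx[m&(gy>0)],gy[m&(gy>0)],1),np.polyfit(gx[m&(gy<0)],gy[m&(gy<0)],1))
    elif m.any(): print(nm,gx[m].min(),gx[m].max(),gy[m].min(),gy[m].max(),gx[m].mean(),gy[m].mean())
m=ok&(z>.004)&(z<.016)&(hsv[...,0]>100)&(hsv[...,0]<125)&(hsv[...,1]>110)&(abs(gy)<55)&(gx<-3)&(gx>-330)
print("nose",np.percentile(gx[m],99.8))
for s in (1,-1):
    e=[(g,s*np.max(s*gy[m&(abs(gx-g)<4)])) for g in range(-220,-20,8) if (m&(abs(gx-g)<4)).sum()>20]
    e=np.array(e); print("edge",s,np.polyfit(e[:,0],e[:,1],1),e[:,1].mean())
E
python3 c2.py
```

```text
flange (array([589.7, -24.3]), array([46.4, 66.3]), 89.54, 366) mean [590.4234 -21.1493  23.4854]
plate (array([594.6, -41.7]), array([ 90.1, 146.4]), 6.84, 1007) mean [596.5307 -45.9444   9.3898]
[ 0.6062 -0.1412  0.0557] [179.9915  -0.0172  96.7319] [-0.1791  1.1402  5.7685] [-0.0407  0.1051 -0.0363]
rail [(np.float64(52.95), np.int64(253)), (np.float64(-52.79), np.int64(253))] [ 0.0079 53.3144] [ -0.0025 -52.8993]
flange -178.07885888100603 -2.863548479517726 -32.15311423682054 34.71762205889129 -143.63056650556345 1.1879040830251801
nose -99.34412175906621
edge 1 [ 0.029  48.9889] 44.21958749154333
edge -1 [  0.004  -42.5881] -43.24026084883599
```

move_arm:
  offset:
    - [0.6,0.05,0]
    - [0.8,0,0]
    - [0.8,0,0]
    - [0.8,0,0]
    - [0.8,0,0]
  twist:
    - [0,0,0]
    - [0,0,0]
    - [0,0,0]
    - [0,0,0]
    - [0,0,0]
  grip: [0,0,0,0,0]

```text
time: 8.45
ee_pos: [0.6025, -0.1044, 0.0557]
tcp_rot: [180.0, 0.1, 96.7]
wrist_force: [1.7, -6.4, 5.2]
opening: 0.0116
grasp_force: 40.1
```

move_arm:
  offset:
    - [0.8,0,0]
    - [0.8,0,0]
    - [0.6,0,0]
    - [0,0,0]
    - [0,0,0]
  twist:
    - [0,0,0]
    - [0,0,0]
    - [0,0,0]
    - [0,0,0]
    - [0,0,0]
  grip: [0,0,0,0,0]

```text
time: 8.95
ee_pos: [0.5998, -0.0816, 0.0557]
tcp_rot: [180.0, -0.0, 96.7]
wrist_force: [0.6, 0.2, 6.6]
opening: 0.0119
grasp_force: 40.2
```

```bash
python3 c2.py
```

```text
flange (array([524.8,  -0.6]), array([2.5, 6.1]), 63.33, 4) mean [524.9875  -1.0751  19.742 ]
plate (array([586.2,  33.7]), array([ 89.7, 114.4]), 6.73, 701) mean [587.859   30.8168   9.3842]
[ 0.5998 -0.0816  0.0556] [179.9742  -0.0168  96.7356] [ 0.4642 -0.0622  5.9974] [ 0.0175  0.0066 -0.0466]
rail [(np.float64(53.02), np.int64(250)), (np.float64(-52.76), np.int64(250))] [-0.0104 52.5341] [  0.0052 -52.5188]
flange -118.11416715162116 -51.15860567024749 -33.60013959517701 33.67468826834434 -84.46928282692038 0.4995941840669479
nose -39.38834009853778
edge 1 [ 0.1708 56.0933] 39.13649008415286
edge -1 [  0.0055 -43.2071] -43.7502405412348
```

move_arm:
  offset:
    - [0.8,0,0]
    - [0.8,0,0]
    - [0.8,0,0]
    - [0.8,0,0]
    - [0.8,0,0]
  twist:
    - [0,0,0]
    - [0,0,0]
    - [0,0,0]
    - [0,0,0]
    - [0,0,0]
  grip: [0,0,0,0,0]

```text
time: 9.5
ee_pos: [0.5952, -0.0428, 0.0557]
tcp_rot: [180.0, 0.1, 96.7]
wrist_force: [0.9, -6.7, 6.1]
opening: 0.0115
grasp_force: 40.1
```

move_arm:
  offset:
    - [0.8,0,0]
    - [0.8,0,0]
    - [0.8,0,0]
    - [0.8,0,0]
    - [0.8,0,0]
  twist:
    - [0,0,0]
    - [0,0,0]
    - [0,0,0]
    - [0,0,0]
    - [0,0,0]
  grip: [0,0,0,0,0]

```text
time: 10.0
ee_pos: [0.5905, -0.003, 0.0556]
tcp_rot: [180.0, 0.1, 96.7]
wrist_force: [1.4, -6.3, 6.3]
opening: 0.0116
grasp_force: 40.1
```

move_arm:
  offset:
    - [0.8,0,0]
    - [0.8,0,0]
    - [0.4,0,0]
    - [0.2,0,0]
    - [0.2,0,0]
  twist:
    - [0,0,0]
    - [0,0,0]
    - [0,0,0]
    - [0,0,0]
    - [0,0,0]
  grip: [0,0,0,0,0]

```text
time: 10.5
ee_pos: [0.5877, 0.0207, 0.0556]
tcp_rot: [180.0, 0.1, 96.7]
wrist_force: [1.7, -6.6, 4.4]
opening: 0.0112
grasp_force: 40.1
```

move_arm:
  offset:
    - [0.2,0,0]
    - [0.2,0,0]
    - [0.2,0,0]
    - [0.1,0,0]
    - [0.1,0,0]
  twist:
    - [0,0,0]
    - [0,0,0]
    - [0,0,0]
    - [0,0,0]
    - [0,0,0]
  grip: [0,0,0,0,0]

```text
time: 11.0
ee_pos: [0.5868, 0.0285, 0.0556]
tcp_rot: [180.0, 0.1, 96.7]
wrist_force: [1.1, -7.0, 5.4]
opening: 0.0112
grasp_force: 40.1
```

move_arm:
  offset:
    - [0.1,0,0]
    - [0.1,0,0]
    - [0.1,0,0]
    - [0.1,0,0]
    - [0.1,0,0]
  twist:
    - [0,0,0]
    - [0,0,0]
    - [0,0,0]
    - [0,0,0]
    - [0,0,0]
  grip: [0,0,0,0,0]

```text
time: 11.5
ee_pos: [0.5862, 0.0334, 0.0556]
tcp_rot: [180.0, 0.1, 96.7]
wrist_force: [1.6, -6.2, 5.7]
opening: 0.0115
grasp_force: 40.1
```

move_arm:
  offset:
    - [0.1,0,0]
    - [0.1,0,0]
    - [0.1,0,0]
    - [0.1,0,0]
    - [0.1,0,0]
  twist:
    - [0,0,0]
    - [0,0,0]
    - [0,0,0]
    - [0,0,0]
    - [0,0,0]
  grip: [0,0,0,0,0]

```text
time: 12.0
ee_pos: [0.5857, 0.0383, 0.0556]
tcp_rot: [180.0, 0.1, 96.7]
wrist_force: [0.1, -6.7, 6.4]
opening: 0.0117
grasp_force: 40.1
```

move_arm:
  offset:
    - [0.1,0,0]
    - [0.1,0,0]
    - [0.1,0,0]
    - [0.1,0,0]
    - [0.1,0,0]
  twist:
    - [0,0,0]
    - [0,0,0]
    - [0,0,0]
    - [0,0,0]
    - [0,0,0]
  grip: [0,0,0,0,0]

```text
time: 12.5
ee_pos: [0.5851, 0.0428, 0.0556]
tcp_rot: [180.0, 0.2, 96.7]
wrist_force: [1.4, -11.3, 6.4]
opening: 0.0113
grasp_force: 40.1
```

Contact with the stop: about 4.7 N above the drag. I add 2 mm gently.

move_arm:
  offset:
    - [0.05,0,0]
    - [0.05,0,0]
    - [0.05,0,0]
    - [0.05,0,0]
  twist:
    - [0,0,0]
    - [0,0,0]
    - [0,0,0]
    - [0,0,0]
  grip: [0,0,0,0]

```text
time: 12.9
ee_pos: [0.5849, 0.0443, 0.0556]
tcp_rot: [180.0, 0.2, 96.6]
wrist_force: [1.7, -13.0, 6.4]
opening: 0.0118
grasp_force: 40.1
```

move_arm:
  offset:
    - [0.05,0,0]
    - [0.05,0,0]
    - [0,0,0]
    - [0,0,0]
    - [0,0,0]
  twist:
    - [0,0,0]
    - [0,0,0]
    - [0,0,0]
    - [0,0,0]
    - [0,0,0]
  grip: [0,0,0,0,0]

```text
time: 13.4
ee_pos: [0.5848, 0.0451, 0.0556]
tcp_rot: [180.0, 0.2, 96.6]
wrist_force: [2.1, -13.7, 5.8]
opening: 0.0115
grasp_force: 40.1
```

move_arm:
  offset:
    - [0.05,0,0]
    - [0,0,0]
    - [0,0,0]
    - [0,0,0]
    - [0,0,0]
  twist:
    - [0,0,0]
    - [0,0,0]
    - [0,0,0]
    - [0,0,0]
    - [0,0,0]
  grip: [0,0,0,0,0]

```text
time: 13.9
ee_pos: [0.5848, 0.0455, 0.0557]
tcp_rot: [180.0, 0.2, 96.6]
wrist_force: [1.6, -14.9, 6.7]
opening: 0.0118
grasp_force: 40.1
```

move_arm:
  offset:
    - [0,0,0]
    - [0,0,0]
    - [0,0,0]
    - [0,0,0]
    - [0,0,0]
  twist:
    - [0,0,0]
    - [0,0,0]
    - [0,0,0]
    - [0,0,0]
    - [0,0,0]
  grip: [0.3,0.5,0.6,0.6,0.6]

```text
time: 14.4
ee_pos: [0.5843, 0.0484, 0.0551]
tcp_rot: [-180.0, -0.0, 96.8]
wrist_force: [0.3, -0.5, -0.2]
opening: 0.0515
grasp_force: 0.0
```

move_arm:
  offset:
    - [0,0,-2]
    - [0,0,-4]
    - [0,0,-4]
    - [0,0,-3]
    - [0,0,0]
  twist:
    - [0,0,0]
    - [0,0,0]
    - [0,0,0]
    - [0,0,0]
    - [0,0,0]
  grip: [0.6,0.6,0.6,0.6,0]

```text
time: 14.9
ee_pos: [0.586, 0.0485, 0.1903]
tcp_rot: [179.6, 0.0, 96.8]
wrist_force: [0.3, 0.4, -0.1]
opening: 0.038
grasp_force: 0.0
```

```bash
python3 - <<'E'
from m import *
for n in ["top","scene"]:
    p=viewer.camera(n); X=cloud(p); x,y,z=X[...,0],X[...,1],X[...,2]; hsv=cv2.cvtColor(p["color"],cv2.COLOR_RGB2HSV)
    h,s,v=[hsv[...,i].astype(int) for i in range(3)]
    b=(h>45)&(h<75)&(s>120)&(v>50)&(x>.5)&(x<.62)&(y>.15)&(y<.3)
    if b.any(): pose(X,b,n+" button")
    g=(h<22)&(s>120)&(z>.055)&(z<.075)&(x>.5)&(x<.65)&(y<.13)&(y>-.05)
    if g.any(): pose(X,g,n+" grip")
cv2.imwrite("pics/b.png",cv2.resize(p["color"][130:300,240:460,::-1],None,fx=3.4,fy=3.4)); print(bot.get_obs()["ee_pos"],bot.get_obs()["wrist_force"])
E
```

```text
top button (array([563.2, 224.1]), array([29.6, 28.7]), 7.07, 114) mean [562.6624 224.064  107.8068]
scene button (array([567.4, 225.9]), array([25.8, 27.8]), 22.72, 75) mean [568.444  224.5142 106.1804]
scene grip (array([587. ,  42.8]), array([10.1, 32.2]), 5.75, 39) mean [588.1649  40.9334  62.4688]
[0.5848 0.0484 0.1857] [-0.5686  0.2004 -0.319 ]
```

View pics/b.png

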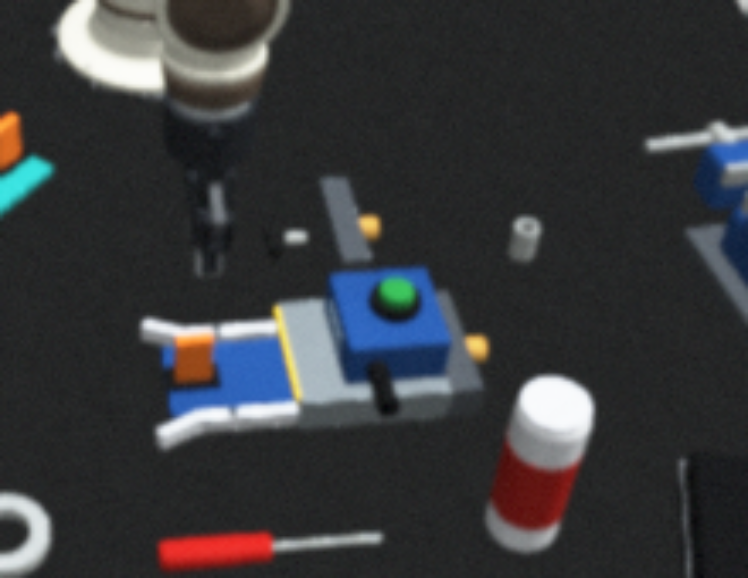

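The carrier sits in the tunnel with the grip free at crop (195,358), and the button is clear at (397,293). I move over the button with the fingers shut.

move_arm:
  offset:
    - [4.43,0,0]
    - [4.43,0,0]
    - [4.43,0,0]
    - [4.43,0,0]
    - [0,0,0]
  twist:
    - [0,0,0]
    - [0,0,0]
    - [0,0,0]
    - [0,0,0]
    - [0,0,0]
  grip: [0,0,0,0,0]

```text
time: 15.5
ee_pos: [0.562, 0.2285, 0.183]
tcp_rot: [-179.8, -0.0, 97.0]
wrist_force: [-0.1, -0.3, -0.6]
opening: -0.0
grasp_force: 0.0
```

move_arm:
  offset:
    - [0,0,2.5]
    - [0,0,2.0]
    - [0,0,0.5]
    - [0,0,0]
    - [0,0,0]
  twist:
    - [0,0,0]
    - [0,0,0]
    - [0,0,0]
    - [0,0,0]
    - [0,0,0]
  grip: [0,0,0,0,0]

```text
time: 16.0
ee_pos: [0.5638, 0.2239, 0.1358]
tcp_rot: [180.0, -0.0, 96.7]
wrist_force: [0.9, 0.4, 0.3]
opening: 0.0002
grasp_force: 0.0
```

move_arm:
  offset:
    - [0,0,0.3]
    - [0,0,0.3]
    - [0,0,0.2]
    - [0,0,0.1]
    - [0,0,0.1]
  twist:
    - [0,0,0]
    - [0,0,0]
    - [0,0,0]
    - [0,0,0]
    - [0,0,0]
  grip: [0,0,0,0,0]

```text
time: 16.5
ee_pos: [0.5641, 0.2242, 0.1259]
tcp_rot: [179.9, -0.0, 96.8]
wrist_force: [2.0, 0.6, 4.5]
opening: 0.0
grasp_force: 2.2
```

move_arm:
  offset:
    - [0,0,0.1]
    - [0,0,0.05]
    - [0,0,0]
    - [0,0,0]
  twist:
    - [0,0,0]
    - [0,0,0]
    - [0,0,0]
    - [0,0,0]
  grip: [0,0,0,0]

```text
time: 16.9
ee_pos: [0.5641, 0.2242, 0.125]
tcp_rot: [179.9, -0.0, 96.8]
wrist_force: [1.5, -1.3, 9.0]
opening: 0.0
grasp_force: 4.6
```

At 9 N and 6 mm of travel the button is fully down, so I lift off.

move_arm:
  offset:
    - [0,0,-0.5]
    - [0,0,-2]
    - [0,0,-3]
    - [0,0,-3]
    - [0,0,0]
  twist:
    - [0,0,0]
    - [0,0,0]
    - [0,0,0]
    - [0,0,0]
    - [0,0,0]
  grip: [0,0,0,0,0]

```text
time: 17.4
ee_pos: [0.5642, 0.2246, 0.2128]
tcp_rot: [179.8, -0.1, 96.8]
wrist_force: [0.4, -0.0, 0.5]
opening: 0.0002
grasp_force: 0.0
```

```bash
python3 - <<'E'
from m import *
p=viewer.camera("scene"); X=cloud(p); x,y,z=X[...,0],X[...,1],X[...,2]; hsv=cv2.cvtColor(p["color"],cv2.COLOR_RGB2HSV)
h,s,v=[hsv[...,i].astype(int) for i in range(3)]
b=(h>45)&(h<75)&(s>120)&(v>50)&(x>.5)&(x<.62)&(y>.15)&(y<.3); pose(X,b,"button")
g=(h<22)&(s>120)&(z>.055)&(z<.075)&(x>.5)&(x<.65)&(y<.13)&(y>-.05); pose(X,g,"grip")
print(bot.job_done())
E
```

```text
button (array([567.7, 225.2]), array([24.3, 31.2]), 16.32, 75) mean [568.7874 224.4384 106.5145]
grip (array([587.2,  42.8]), array([11.1, 32.1]), 6.95, 37) mean [588.4828  41.2336  63.3082]
the job is handed in; nothing more can be done
None
```

I handed the job in at about 17 s with no verdict returned: the carrier pressed the hidden stop with about 7–9 N (estimated from wrist force less drag), was let go and had not moved since, and the button was pressed fully down and came back up.

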